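Confirm the brass pick at the parts counter

ROBOT

A 7-joint arm with a two-finger parallel gripper is mounted at the origin on the work surface. World frame = base frame: x ahead of the robot, y to its left, z up, the work surface at z = 0. Lengths are in m, angles in rad, forces in N, time in s.
With the tool pointing down it reaches from about 0.4 to 0.875 m from the base axis. Payload 19.3 kg.
Tool frame: the origin (TCP) lies where the fingers leave the gripper's body, on its centre line; the fingertips stand bot.tip_reach ahead of it and the grasp point (between the pads) lies 54 mm ahead of it (bot.tip_reach is the distance from the TCP to the fingertips, in m); z points along the fingers, y is the line along which they close (so a half turn about z gives the same grasp; the last joint's range is limited). The gripper opens to 85 mm and grips with 20 to 120 N. Pads are 22 mm wide; open, the fingers measure 114 mm over their backs; the gripper's body (76 mm by 85 mm) begins 54 mm behind the grasp point. The pads swing forward as they close: fully open they stand 13 mm farther back than shut.
Start: joints at [-1.409, 0.521, -0.036, 1.599, 0.021, 1.021, -0.113], TCP at [0.144, 0.608, 0.304] pointing down, gripper open.
Joint ranges: [-2.91, 2.91], [-0.3, 2.13], [-1.5, 1.42], [0.17, 2.43], [-1.26, 4.41], [0.16, 1.93], [-2.52, 2.52]. Speed limits (rad/s): [1.89, 1.89, 2.39, 2.39, 3.01, 3.01, 3.01].

INTERFACE

Orientations are given as [roll, pitch, yaw] about the fixed x, y, z axes, in that order (R = Rz(yaw) Ry(pitch) Rx(roll)).
In Python, from workcell import bot gives the robot as it stands. The module is installed in compiled form; this text tells all that it offers.
- The arm moves only by the shell command python3 -m jog 'ROWS' [FORCE]. ROWS is JSON, a list that holds one entry, the list of rows, each a list of 7 numbers: the shift along the tool's x, y, z in mm, then the turn, a rotation vector about the tool's x, y, z in rad, then the opening, from 0 (shut) to 1 (fully open). In form: [[[tx, ty, tz, wx, wy, wz, fingers], ...]]. A call has 1 to 5 rows; each row shifts and turns the commanded pose from where the row before left it, along the tool's axes as they then stand; what a row does not reach is not made up. A row lasts 1/10 s, in which the tool goes at most 50 mm and 8.59 degrees, less where a joint would pass 70% of its speed; a pose out of reach is approached as far as the arm can. A call is refused whole if a number of a shift passes 50 or a number of a turn 0.15, either way. A call with a gripper value outside its range is refused whole. The fingers move at their own pace and stop on an object; FORCE is the grip in N (left out, the last holds). Time passes only in rows, so rows that do not move let the fingers close. It gives the time, the measured TCP pose, the force, the opening and the grip force at its end, in the units of the state.
- bot.observe(): the state, without advancing time (a new reading comes with each control period).
- bot.grab_frame(name): name is "scene" or "top" or "wrist"; returns a dict with "img" (384x512x3 uint8, red, green, blue), "intrinsics" (3x3 intrinsics, pixels), "k1" (the pictures are not rectified: a ray, as slopes to the right and down, at radius r is drawn at 1 + k1 r^2 times it, then the intrinsics apply), "R" (3x3) and "t" (3): a world point X has camera coordinates R X + t; the wrist camera has in their place "tool_from_camera" (4x4, takes a point from camera to tool coordinates, whose origin is the TCP and whose axes are the flange's). Camera axes: x right, y down, z forward; pixel columns grow to the right and rows downward; lengths in m; the calibration is good to about 2 mm. A picture is of the moment at which its call begins: read the wrist's pose just before it. There is no depth.
- bot.job_done(): hands the job in; it is judged then, once.
Trained networks look in a picture, given as the dict that the camera call returned (one of the last four; its "shot" number tells which), for a name from the list of things; names that differ only in an ending like _2 or _b are one class to them, and where a whole thing is asked for, a point or a joint stands for the part that bears it (a point fixed in the world has none). Each returns a list of dicts, best first, with "conf" (0 to 1); they miss things now and then, are a little off and sometimes report something else, mostly with a low value. They report only what shows in the picture. A call takes as long as a camera call.
- bot.trace(query, picture): "region" (384x512 bool, what is visible of it).
- bot.spot_point(query, picture): "xyz" ([x, y, z] in m, in world coordinates, good to about 4 mm: a listed point, or the origin of a listed thing).
The state is a dict: "clock": time; "qpos": joint angles; "qd": joint speeds; "joint_efforts": joint torques, N m; "position": TCP position; "tool_rot": TCP orientation; "force": force on the tool from outside, world axes, zero at the start; "moment": the same for the moment, N m; "grip_width": finger opening in m; "finger_force": force on a finger pad.
Only numpy, scipy, OpenCV 4.12 (cv2) and the standard library are available. Lean on these libraries where they do the work, as an engineer would, in place of code of your own. Each camera call takes 0.05 s, during which the arm holds its last target. There are 200 camera calls.

TASK

Confirm the pick of the brass couplings at this parts counter: with the fingertips, gently press down the yellow button in front of the blue bin that holds the brass couplings and let it come up, then press the green button on the grey order box and draw the hand well clear (a hand's breadth) of all the buttons. Do not touch the other two bins or their buttons, and leave all the fittings and the loose things where they are: nothing is picked up.

Things in the scene. Friction and masses are not known exactly. Their poses are not given: they have to be found in the camera images.
- brass_station: the brass bin's stand: fixed steel plate 220 x 90 x 6 mm on a 12 mm board on the counter (order of stands varies). Origin: centre of its underside; x along it away from the robot, z up. Open blue bin (130 x 90 mm, rim 56 mm above the origin, centre at x +45 mm) with three yellow brass couplings (upright, 34 mm diameter, 32 mm tall); round yellow button at x -75 mm, on the robot's side
- brass_button_top (a point): centre of the top face of the round yellow button (32 mm across) in front of the brass bin, at rest 46 mm above its base plate's underside; the point goes down with the button
- brass_button (a joint): travel of the brass bin's yellow button straight down, in m: 0 up, 0.010 at the stop. A spring pushes back, about 2 N to start it moving, rising evenly to 6 N at the stop; it counts as pressed from 0.005 and springs back up when let go
- brass_fitting0: one of the loose yellow brass couplings (upright, 34 mm diameter, 32 mm tall) in the brass bin; origin at the centre of its underside
- brass_fitting1: one of the loose yellow brass couplings (upright, 34 mm diameter, 32 mm tall) in the brass bin; origin at the centre of its underside
- brass_fitting2: one of the loose yellow brass couplings (upright, 34 mm diameter, 32 mm tall) in the brass bin; origin at the centre of its underside
- steel_station: the steel bin's stand: fixed steel plate 220 x 90 x 6 mm on a 12 mm board on the counter (order of stands varies). Origin: centre of its underside; x along it away from the robot, z up. Open blue bin (130 x 90 mm, rim 56 mm above the origin, centre at x +45 mm) with three bright steel pipe nipples (upright, 27 mm diameter, 60 mm tall); round yellow button at x -75 mm, on the robot's side
- steel_button_top (a point): centre of the top face of the round yellow button (32 mm across) in front of the steel bin, at rest 46 mm above its base plate's underside; the point goes down with the button
- steel_button (a joint): travel of the steel bin's yellow button straight down, in m: 0 up, 0.010 at the stop. A spring pushes back, about 2 N to start it moving, rising evenly to 6 N at the stop; it counts as pressed from 0.005 and springs back up when let go
- steel_fitting0: one of the loose bright steel pipe nipples (upright, 27 mm diameter, 60 mm tall) in the steel bin; origin at the centre of its underside
- steel_fitting1: one of the loose bright steel pipe nipples (upright, 27 mm diameter, 60 mm tall) in the steel bin; origin at the centre of its underside
- steel_fitting2: one of the loose bright steel pipe nipples (upright, 27 mm diameter, 60 mm tall) in the steel bin; origin at the centre of its underside
- red_station: the red bin's stand: fixed steel plate 220 x 90 x 6 mm on a 12 mm board on the counter (order of stands varies). Origin: centre of its underside; x along it away from the robot, z up. Open blue bin (130 x 90 mm, rim 56 mm above the origin, centre at x +45 mm) with three red painted couplings (upright, 36 mm diameter, 40 mm tall); round yellow button at x -75 mm, on the robot's side
- red_button_top (a point): centre of the top face of the round yellow button (32 mm across) in front of the red bin, at rest 46 mm above its base plate's underside; the point goes down with the button
- red_button (a joint): travel of the red bin's yellow button straight down, in m: 0 up, 0.010 at the stop. A spring pushes back, about 2 N to start it moving, rising evenly to 6 N at the stop; it counts as pressed from 0.005 and springs back up when let go
- red_fitting0: one of the loose red painted couplings (upright, 36 mm diameter, 40 mm tall) in the red bin; origin at the centre of its underside
- red_fitting1: one of the loose red painted couplings (upright, 36 mm diameter, 40 mm tall) in the red bin; origin at the centre of its underside
- red_fitting2: one of the loose red painted couplings (upright, 36 mm diameter, 40 mm tall) in the red bin; origin at the centre of its underside
- order_box: the order box: a grey box (150 x 86 mm, top 42 mm above the origin) with a dark green display and one round green button, on a fixed base plate like the others (220 x 90 mm, origin at the centre of its underside, x away from the robot), without a bin; its button is at x -70 mm
- done_button_top (a point): centre of the top face of the round green button (40 mm across) of the order box, at rest 68 mm above its base plate's underside; the point goes down with the button
- done_button (a joint): travel of the order box's green button straight down, in m: 0 up, 0.010 at the stop. A spring pushes back, about 2 N to start it moving, rising evenly to 6 N at the stop; it counts as pressed from 0.005 and springs back up when let go
- sealant: loose white bottle of thread sealant with a red cap, 34 mm diameter, 85 mm tall, standing between two stands; origin at the centre of its underside
- tape: loose roll of white thread tape lying flat, 40 mm diameter, 16 mm tall, between two stands; origin at the centre of its underside
- cap: loose dark steel pipe cap, 36 mm diameter, 30 mm tall, standing between two stands; origin at the centre of its underside

How it is judged:
On the way, in this order (a step that is already met when the one before it is completed fails the run):
1. the yellow button in front of the bin of brass couplings is pressed by the fingertips, at least 5 mm down (value of joint brass_button above 0.005 m and contact force between the fingers and brass_station above 1 N and value of joint done_button below 0.002 m), for 0.1 s.
2. that button is up again and the green button of the order box is pressed by the fingertips, at least 5 mm down (value of joint done_button above 0.005 m and contact force between the fingers and order_box above 1 N and value of joint brass_button below 0.002 m), for 0.1 s.
At the end, for the whole second after the job is handed in: Brass bin's button, then (that one up again) the green one, pressed 5 mm or more by the fingertips. At the end all buttons up (within 2 mm), grasp point over 80 mm from every button top, all fittings and loose things at rest within 12 mm of their starts (value of joint each of brass_button, steel_button, red_button, done_button below 0.002 m and distance between the grasp point and brass_button_top above 0.08 m and distance between the grasp point and steel_button_top above 0.08 m and distance between the grasp point and red_button_top above 0.08 m and distance between the grasp point and done_button_top above 0.08 m and distance of each of brass_fitting0, brass_fitting1, brass_fitting2, steel_fitting0, steel_fitting1, steel_fitting2, red_fitting0, red_fitting1, red_fitting2, sealant, tape, cap from where it was at the start of the episode below 0.012 m and linear speed of each of brass_fitting0, brass_fitting1, brass_fitting2, steel_fitting0, steel_fitting1, steel_fitting2, red_fitting0, red_fitting1, red_fitting2, sealant, tape, cap below 0.02 m/s); the robot touches nothing.
It fails at once if the steel or red bin's stand, bin or button is touched with more than 1.5 N (contact force between any of the fingers, the arm and steel_station above 1.5 N or contact force between any of the fingers, the arm and red_station above 1.5 N).
It fails at once if a button, the brass bin's stand or the order box is pushed harder than 22 N (contact force between any of the fingers, the arm and brass_station above 22 N or contact force between any of the fingers, the arm and order_box above 22 N).
It fails at once if a wrong yellow button goes down by more than 3 mm (value of joint any of steel_button, red_button above 0.003 m).
It fails at once if a fitting, the bottle, the tape roll or the cap is lifted, knocked or shoved (more than 12 mm) (distance of any of brass_fitting0, brass_fitting1, brass_fitting2, steel_fitting0, steel_fitting1, steel_fitting2, red_fitting0, red_fitting1, red_fitting2, sealant, tape, cap from where it was at the start of the episode above 0.012 m).
It also fails if it takes over 38 s, if anything falls off the work surface, if the arm or the gripper's body presses on something with over 40 N, if the wrist force passes 120 N, or if a joint passes its speed limit or range.

## Working session

There is one attempt and no reset: what is moved stays moved. The work goes in short steps, Python scripts to look and compute and a shell command to move; the robot and the scene stay as the last step left them, time stands still between calls to the robot, and variables do not carry over. Pictures are saved under pics/ and viewed, at most 10 in all, crops included, and the job is handed in when it is done.

```bash
mkdir -p pics
python3 - <<'E'
from workcell import bot
import cv2,numpy as np
s=bot.observe();print(s['clock'],s['position'],s['tool_rot'],s['grip_width'],bot.tip_reach)
fs={n:bot.grab_frame(n) for n in('scene','top')}
cv2.imwrite('pics/a.png',cv2.cvtColor(np.vstack([fs[n]['img'] for n in fs])[:, :],cv2.COLOR_RGB2BGR)[:, :]) if 0 else None
im=np.hstack([fs[n]['img'] for n in fs]);im=cv2.resize(im,(800,300))
cv2.imwrite('pics/a.png',cv2.cvtColor(fs['top']['img'],cv2.COLOR_RGB2BGR));cv2.imwrite('pics/b.png',cv2.cvtColor(fs['scene']['img'],cv2.COLOR_RGB2BGR))
for n in fs:
  f=fs[n]
  for q in['brass_button_top','steel_button_top','red_button_top','done_button_top','brass_station','order_box','brass_fitting0','sealant','tape','cap']:
    r=bot.spot_point(q,f)
    print(n,q,[(np.round(d['xyz'],3).tolist(),round(d['conf'],2)) for d in r[:3]])
print(bot.observe()['clock'])
E
```

```text
0.0 [0.14353425 0.60802459 0.30332537] [-3.14041680e+00  4.82131153e-05  2.90979445e+00] 0.08535510125961183 0.0726
scene brass_button_top [([0.56, 0.056, 0.06], 0.54), ([0.639, -0.21, 0.013], 0.44)]
scene steel_button_top [([0.604, 0.228, 0.058], 0.46), ([0.646, -0.141, 0.025], 0.35)]
scene red_button_top [([0.557, -0.108, 0.061], 0.77), ([0.715, 0.03, 0.024], 0.68), ([0.683, -0.109, 0.024], 0.59)]
scene done_button_top [([0.542, -0.283, 0.075], 0.88), ([0.704, -0.142, 0.026], 0.62), ([0.758, 0.201, 0.024], 0.49)]
scene brass_station [([0.633, 0.048, 0.011], 0.85)]
scene order_box [([0.61, -0.29, 0.014], 0.65)]
scene brass_fitting0 [([0.677, 0.063, 0.025], 0.78), ([0.646, 0.035, 0.021], 0.51), ([0.71, 0.03, 0.022], 0.51)]
scene sealant [([0.642, -0.038, 0.012], 0.97)]
scene tape [([0.654, 0.141, 0.011], 0.56)]
scene cap [([0.642, -0.21, 0.014], 0.77), ([0.652, 0.14, 0.012], 0.6), ([0.557, -0.102, 0.06], 0.49)]
top brass_button_top [([0.556, 0.056, 0.053], 0.56)]
top steel_button_top [([0.603, 0.227, 0.058], 0.69)]
top red_button_top [([0.56, -0.107, 0.054], 0.59)]
top done_button_top [([0.61, -0.287, 0.011], 0.73), ([0.542, -0.278, 0.079], 0.52), ([0.715, 0.03, 0.025], 0.51)]
top brass_station [([0.634, 0.046, 0.016], 0.7)]
top order_box [([0.61, -0.29, 0.012], 0.68), ([0.646, 0.03, 0.027], 0.52)]
top brass_fitting0 [([0.648, 0.032, 0.024], 0.65), ([0.717, 0.031, 0.025], 0.56), ([0.672, 0.064, 0.018], 0.52)]
top sealant [([0.65, -0.032, 0.014], 0.68), ([0.678, -0.107, 0.024], 0.24), ([0.675, 0.062, 0.025], 0.22)]
top tape [([0.652, 0.133, 0.013], 0.83), ([0.633, 0.043, 0.016], 0.49)]
top cap [([0.639, -0.209, 0.008], 0.53)]
1.1
```

View pics/a.png

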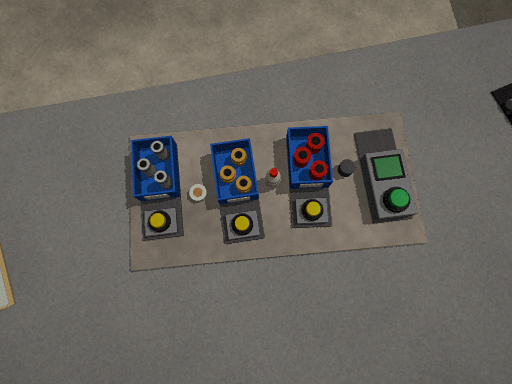

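View pics/b.png

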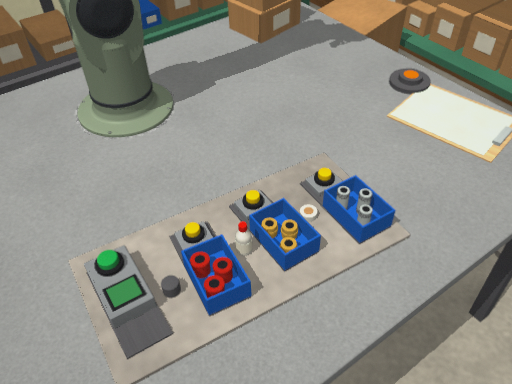

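The top view shows three blue bins. Steel is at the left (155,165), brass in the middle (235,170) with its yellow button at (242,224), and red at the right (310,157). The green button is at (397,199). The scene view agrees: brass button at (253,199), green at (108,262). The network positions also match these: brass button about (0.558, 0.056, 0.058), green about (0.542, -0.281, 0.080). I'll shut the fingers and move over at height.

```bash
python3 -m jog '[[[-15,-12,0,0,0,0,0],[-30,-25,0,0,0,0,0],[-30,-25,0,0,0,0,0],[-30,-25,0,0,0,0,0],[-30,-25,0,0,0,0,0]]]' && python3 -m jog '[[[-30,-25,0,0,0,0,0],[-30,-25,0,0,0,0,0],[-30,-25,0,0,0,0,0],[-30,-25,0,0,0,0,0],[-30,-25,0,0,0,0,0]]]' && python3 -m jog '[[[-30,-25,0,0,0,0,0],[-30,-25,0,0,0,0,0],[-30,-25,0,0,0,0,0],[-30,-25,0,0,0,0,0],[-15,-12,0,0,0,0,0]]]'
```

```text
clock: 1.6
position: [0.25, 0.4669, 0.304]
tool_rot: [3.141, 0.0, 2.91]
force: [1.3, 0.6, 0.7]
grip_width: 0.0124
finger_force: 0.0
clock: 2.1
position: [0.3673, 0.3108, 0.3041]
tool_rot: [3.141, 0.0, 2.91]
force: [1.3, 0.5, -0.1]
grip_width: -0.0002
finger_force: 0.0
clock: 2.6
position: [0.4737, 0.1692, 0.3041]
tool_rot: [-3.141, 0.001, 2.907]
force: [-0.2, 0.3, -0.1]
grip_width: -0.0003
finger_force: 0.0
```

```bash
cat > h.py <<'E'
from workcell import bot
import cv2,numpy as np
from scipy.spatial.transform import Rotation as Ro
def state():
    s=bot.observe();return s,Ro.from_euler('xyz',s['tool_rot']).as_matrix(),np.array(s['position'])
def togo(target):
    s,R,p=state();print('clock',s['clock'],'pos',p.round(4),'F',np.round(s['force'],1),'w',round(s['grip_width'],4))
    print('tool mm to put tip at target',(R.T@(np.array(target)-p)*1000-[0,0,bot.tip_reach*1000]).round(1))
def wrist_xy(pt_z,uv,f,R,p):
    K=f['intrinsics'];d=cv2.undistortPoints(np.array([[uv]],float),np.array(K),np.array([f['k1'],0,0,0.]))[0,0]
    T=np.array(f['tool_from_camera']);o=R@T[:3,3]+p;v=R@T[:3,:3]@np.array([d[0],d[1],1])
    return o+v*(pt_z-o[2])/v[2]
E
python3 - <<'E'
from h import *
s,R,p=state();f=bot.grab_frame('wrist')
cv2.imwrite('pics/c.png',cv2.cvtColor(f['img'],cv2.COLOR_RGB2BGR))
for q in['brass_button_top','steel_button_top','red_button_top']:
  print(q,[(np.round(d['xyz'],3).tolist(),round(d['conf'],2)) for d in bot.spot_point(q,f)[:3]])
h=cv2.cvtColor(f['img'],cv2.COLOR_RGB2HSV);m=cv2.inRange(h,(22,170,100),(34,255,255))
n,l,st,c=cv2.connectedComponentsWithStats(m)
for i in range(1,n):
  if st[i,4]>150: print(st[i],c[i].round(1),wrist_xy(.058,c[i],f,R,p).round(4))
togo([.558,.056,.058])
E
```

```text
brass_button_top [([0.556, 0.047, 0.052], 0.82)]
steel_button_top []
red_button_top [([0.558, -0.107, 0.055], 0.57), ([0.56, 0.046, 0.052], 0.29)]
[168 247  25  22 338] [179.  258.1] [0.5528 0.0529 0.058 ]
[306 248  26  20 367] [318.3 257.6] [0.5938 0.2273 0.058 ]
[ 63 269  21  24 335] [ 72.7 282.2] [ 0.5559 -0.1036  0.058 ]
clock 2.8 pos [0.4721 0.1723 0.3039] F [-0.1  0.8 -0.5] w 0.0001
tool mm to put tip at target [-110.4  -93.4  173.2]
```

```bash
python3 -m jog '[[[-27,-24,10,0,0,0,0],[-27,-24,10,0,0,0,0],[-27,-24,10,0,0,0,0],[-27,-23,10,0,0,0,0],[0,0,30,0,0,0,0]]]' && python3 -m jog '[[[0,0,30,0,0,0,0],[0,0,20,0,0,0,0],[0,0,0,0,0,0,0]]]'
python3 - <<'E'
from h import *
s,R,p=state();f=bot.grab_frame('wrist');t=bot.grab_frame('top');sc=bot.grab_frame('scene')
cv2.imwrite('pics/d.png',cv2.cvtColor(f['img'],cv2.COLOR_RGB2BGR))
for g in(f,t,sc):
  print([(np.round(d['xyz'],3).tolist(),round(d['conf'],2)) for d in bot.spot_point('brass_button_top',g)[:3]])
h=cv2.cvtColor(f['img'],cv2.COLOR_RGB2HSV);m=cv2.inRange(h,(22,170,100),(34,255,255))
n,l,st,c=cv2.connectedComponentsWithStats(m)
for i in range(1,n):
  if st[i,4]>150: print(st[i],c[i].round(1),wrist_xy(.058,c[i],f,R,p).round(4))
togo([.557,.054,.058])
E
```

```text
clock: 3.3
position: [0.5581, 0.0521, 0.2351]
tool_rot: [3.141, 0.005, 2.907]
force: [0.6, 0.1, -0.5]
grip_width: 0.0002
finger_force: 0.0
clock: 3.6
position: [0.5541, 0.056, 0.1817]
tool_rot: [-3.14, -0.004, 2.911]
force: [-0.2, -0.1, 0.7]
grip_width: -0.0
finger_force: 0.0
[([0.643, 0.032, 0.022], 0.66), ([0.561, 0.047, 0.055], 0.56)]
[]
[([0.558, 0.056, 0.059], 0.7)]
[ 228  197   42   40 1148] [247.8 215.1] [0.5534 0.0523 0.058 ]
[ 449  199   46   40 1425] [471.2 218.3] [0.5968 0.2222 0.058 ]
[  46  237   42   40 1041] [ 63.6 257.5] [ 0.5554 -0.1024  0.058 ]
clock 3.9 pos [0.5559 0.0552 0.1851] F [-0.2  0.4 -0.7] w -0.0001
tool mm to put tip at target [-1.1 -1.  54.5]
```

View pics/d.png

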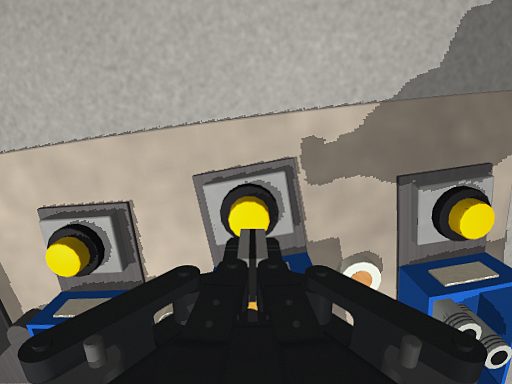

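The wrist view shows the shut fingertips over the middle yellow button (248,215), with the neighbouring buttons well to either side. I'll descend.

```bash
python3 -m jog '[[[-1,-1,20,0,0,0,0],[0,0,15,0,0,0,0],[0,0,10,0,0,0,0],[0,0,4,0,0,0,0],[0,0,0,0,0,0,0]]]' && python3 -m jog '[[[0,0,3,0,0,0,0],[0,0,2,0,0,0,0],[0,0,0,0,0,0,0]]]'; python3 -c "
from h import *
togo([.556,.054,.058])"
```

```text
clock: 4.4
position: [0.5562, 0.0537, 0.135]
tool_rot: [-3.142, -0.0, 2.91]
force: [0.5, -0.6, 0.2]
grip_width: -0.0003
finger_force: 0.0
clock: 4.7
position: [0.5565, 0.0537, 0.1301]
tool_rot: [3.141, 0.001, 2.91]
force: [1.0, 0.7, 2.5]
grip_width: -0.0004
finger_force: 0.9
clock 4.7 pos [0.5565 0.0537 0.1301] F [1.  0.7 2.5] w -0.0004
tool mm to put tip at target [ 0.6  0.2 -0.5]
```

```bash
python3 -m jog '[[[0,0,3,0,0,0,0],[0,0,2,0,0,0,0],[0,0,1,0,0,0,0],[0,0,0,0,0,0,0]]]' && python3 -m jog '[[[0,0,1.5,0,0,0,0],[0,0,0,0,0,0,0],[0,0,0,0,0,0,0],[0,0,0,0,0,0,0]]]'
```

```text
clock: 5.1
position: [0.5565, 0.0537, 0.1239]
tool_rot: [3.141, 0.001, 2.91]
force: [1.7, 1.0, 4.7]
grip_width: 0.0
finger_force: 2.2
clock: 5.5
position: [0.5564, 0.0537, 0.1226]
tool_rot: [3.141, 0.001, 2.91]
force: [2.2, 0.5, 5.6]
grip_width: 0.0001
finger_force: 2.5
```

Spring force of about 5.6 N puts the button about 8 mm down. I'll lift and go across to the green button, high above the red station.

```bash
python3 -m jog '[[[0,0,-10,0,0,0,0],[0,0,-20,0,0,0,0],[0,0,-35,0,0,0,0],[0,0,-35,0,0,0,0],[0,0,-15,0,0,0,0]]]' && python3 -m jog '[[[-4,-20,0,0,0,0,0],[-7,-38,0,0,0,0,0],[-7,-38,0,0,0,0,0],[-7,-38,0,0,0,0,0],[-7,-38,0,0,0,0,0]]]' && python3 -m jog '[[[-7,-38,0,0,0,0,0],[-7,-38,0,0,0,0,0],[-7,-38,0,0,0,0,0],[-4,-20,0,0,0,0,0],[0,0,0,0,0,0,0]]]'
python3 - <<'E'
from h import *
s,R,p=state();f=bot.grab_frame('wrist');sc=bot.grab_frame('scene')
cv2.imwrite('pics/e.png',cv2.cvtColor(f['img'],cv2.COLOR_RGB2BGR))
for g in(f,sc):
  print([(np.round(d['xyz'],3).tolist(),round(d['conf'],2)) for d in bot.spot_point('done_button_top',g)[:3]])
togo([.542,-.281,.080])
E
```

```text
clock: 6.0
position: [0.5564, 0.0535, 0.2406]
tool_rot: [3.141, 0.002, 2.909]
force: [0.1, -0.7, -0.9]
grip_width: 0.0002
finger_force: 0.0
clock: 6.5
position: [0.547, -0.1225, 0.2378]
tool_rot: [-3.142, -0.001, 2.91]
force: [-0.4, 0.3, -0.0]
grip_width: 0.0002
finger_force: 0.0
clock: 7.0
position: [0.5399, -0.2606, 0.2376]
tool_rot: [-3.14, -0.001, 2.905]
force: [-1.0, 0.7, -0.8]
grip_width: -0.0002
finger_force: 0.0
[]
[([0.537, -0.284, 0.078], 0.62)]
clock 7.2 pos [ 0.5414 -0.2561  0.2375] F [ 0.3  0.1 -0.8] w 0.0001
tool mm to put tip at target [ -6.4 -24.2  84.9]
```

View pics/e.png

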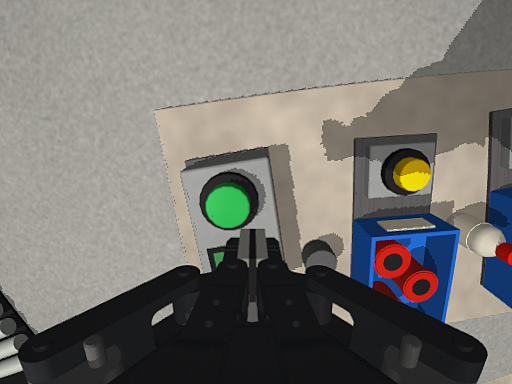

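The green button shows at about (229,205), left of the tips, which agrees with the remaining 24 mm shift. Next I'll align and descend to near contact.

```bash
python3 -m jog '[[[-6,-24,0,0,0,0,0],[0,0,25,0,0,0,0],[0,0,25,0,0,0,0],[0,0,20,0,0,0,0],[0,0,6,0,0,0,0]]]' && python3 -m jog '[[[0,0,0,0,0,0,0],[0,0,2,0,0,0,0],[0,0,0,0,0,0,0]]]'
python3 - <<'E'
from h import *
s,R,p=state();f=bot.grab_frame('wrist')
h=cv2.cvtColor(f['img'],cv2.COLOR_RGB2HSV);m=cv2.inRange(h,(50,120,80),(85,255,255))
n,l,st,c=cv2.connectedComponentsWithStats(m)
for i in range(1,n):
  if st[i,4]>300: print(st[i],c[i].round(1),wrist_xy(.080,c[i],f,R,p).round(4))
cv2.imwrite('pics/f.png',cv2.cvtColor(f['img'],cv2.COLOR_RGB2BGR))
togo([.541,-.281,.080])
E
```

```text
clock: 7.7
position: [0.5412, -0.2805, 0.1597]
tool_rot: [3.141, -0.003, 2.911]
force: [-1.4, 0.5, 0.9]
grip_width: 0.0002
finger_force: 0.0
clock: 8.0
position: [0.5421, -0.2819, 0.1603]
tool_rot: [-3.141, 0.001, 2.91]
force: [-0.7, -0.5, 0.6]
grip_width: 0.0001
finger_force: 0.0
[ 217  202   65   51 1663] [246.1 222.9] [ 0.5314 -0.2834  0.08  ]
clock 8.05 pos [ 0.542  -0.282   0.1603] F [-0.1 -0.   0.2] w -0.0
tool mm to put tip at target [1.3 0.8 7.7]
```

View pics/f.png

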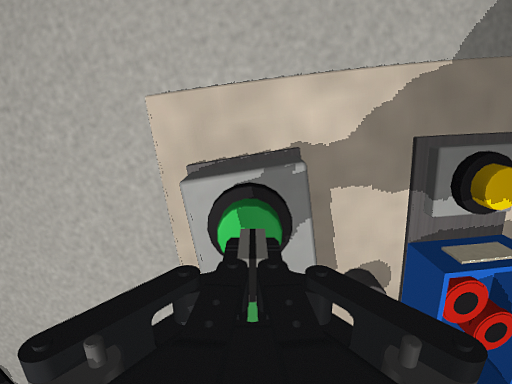

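The tips (250,235) stand over the green button, which spans about x 217–282 in the picture. They are centred sideways, so I'll press.

```bash
python3 -m jog '[[[1,0,4,0,0,0,0],[0,0,3,0,0,0,0],[0,0,3,0,0,0,0],[0,0,2,0,0,0,0],[0,0,0,0,0,0,0]]]' && python3 -m jog '[[[0,0,2,0,0,0,0],[0,0,1,0,0,0,0],[0,0,0,0,0,0,0],[0,0,0,0,0,0,0]]]'
```

```text
clock: 8.55
position: [0.5407, -0.2818, 0.1472]
tool_rot: [-3.142, -0.0, 2.91]
force: [-1.5, 0.7, 4.2]
grip_width: 0.0001
finger_force: 2.0
clock: 8.95
position: [0.5407, -0.2818, 0.1445]
tool_rot: [-3.142, 0.0, 2.91]
force: [-1.8, 1.8, 6.0]
grip_width: 0.0003
finger_force: 2.5
```

About 8 mm down at 6 N. I'll draw the hand up well clear.

```bash
python3 -m jog '[[[0,0,0,0,0,0,0],[0,0,-10,0,0,0,0],[0,0,-20,0,0,0,0],[0,0,-40,0,0,0,0],[0,0,-40,0,0,0,0]]]' && python3 -m jog '[[[0,0,-40,0,0,0,0],[0,0,-20,0,0,0,0],[0,0,0,0,0,0,0],[0,0,0,0,0,0,0]]]'
python3 - <<'E'
from h import *
f=bot.grab_frame('scene');togo([.541,-.281,.080])
cv2.imwrite('pics/g.png',cv2.cvtColor(f['img'],cv2.COLOR_RGB2BGR))
E
```

```text
clock: 9.45
position: [0.5403, -0.2817, 0.2558]
tool_rot: [3.142, -0.001, 2.91]
force: [-0.3, -0.3, 0.9]
grip_width: 0.0004
finger_force: 0.0
clock: 9.85
position: [0.5405, -0.2816, 0.3146]
tool_rot: [3.142, 0.0, 2.91]
force: [-0.4, -0.7, -0.4]
grip_width: 0.0002
finger_force: 0.0
clock 9.9 pos [ 0.5404 -0.2815  0.3139] F [-1.2  0.8 -0.3] w 0.0002
tool mm to put tip at target [ -0.7   0.6 161.3]
```

View pics/g.png

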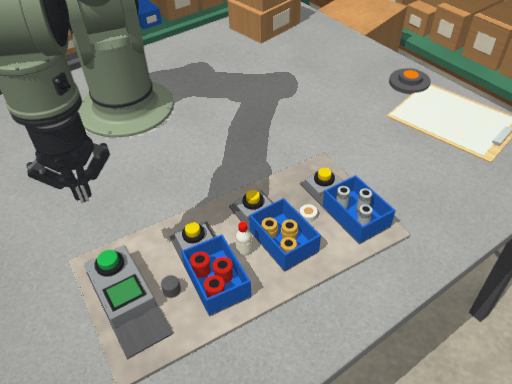

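The buttons are up (brass at (253,199), green at (108,262)), everything is where it was, and the hand is well clear.

```bash
python3 -c "
from workcell import bot
print(bot.job_done())"
```

```text
the job is handed in; nothing more can be done
None
```

I pressed the brass bin's yellow button and let it come up, then pressed the green order-box button (each about 8 mm down at about 6 N), drew the hand clear, and handed the job in at about 10 s; the hand-in call gave no verdict.

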